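Break the lid stay and shut the herb sample chest

TASK

The lid of the wooden herb sample chest is held open by a folding steel stay on its right-hand side. Gently push the black knob at the stay's knee back and down so that the stay breaks at the knee while the lid is still up, then lower the lid, without letting it slam, until it is fully shut. Let go of the chest, leave nothing knocked about round it, and never force the lid against the locked stay.

Things in the scene. Friction and masses are not known exactly. Their poses are not given: they have to be found in the camera images.
- chest: Open-topped wooden box, fixed to the table, 150 deep (its x) x 190 wide (its y) x 80 mm high to the rim, walls 9 mm, dried herbs inside. Origin: centre of its underside; +x points from its front wall to its hinged back wall, +y to its left side, z up. It may be turned up to 0.2 rad. A bag sealer with a raised lever, up to 0.3 m high at the back, stands close to its left.
- lid_hinge (a point): Middle of the lid's hinge axis, on the back upper edge of the chest: 75 mm behind the chest's origin, 80 mm above the table. The axis runs along the chest's y.
- lid (a joint): Lid angle, rad: 0 = open as found (lid plane 70 degrees above level, leaning to the front), grows as it is lowered, 1.222 = fully shut on the rim. The lid is a wooden board 150 x 190 x 12 mm, about 0.2 kg; its hinge is stiff (friction about 0.35 N m), so it stays where it is left once the stay is broken. While the stay is locked the lid cannot be lowered.
- lid_handle (a point): Grip centre of the lid's round steel bar handle, 11 x 100 mm, parallel to the hinge axis, 35 mm off the lid's free edge and 185 mm from the hinge axis. Lid open: topmost, 0.256 m above the table. Lid shut: in front of the chest, 86.5 mm up (6.5 mm above the hinge axis). About 30 mm gap from bar to lid edge: open the fingers only a little to let go. The bar may turn between the fingers.
- knee_knob (a point): Centre of the black knob at the stay's knee: a cylinder 16 mm across, 26 mm long, axis along the chest's y, its inner end 16 mm and outer end 42 mm outside the chest's right (-y) wall. To break the stay, push it square to the strips: back (chest +x) and down, about 35 degrees below level, a few newtons. 25 mm of push folds the knee by about 0.8 rad; it folds on so as the lid comes down.
- stay_knee (a joint): Fold of the stay's knee, rad: 0 = locked as found, bowed a little to the front and up, past straight, on its stop; 0.20 = straight; larger = broken, folding back and down; about 2.9 with the lid shut.
- stay_lower: Lower of the stay's two equal steel strips (63 mm between pins, 13 mm wide); carries the knob. Origin: its pin on the chest's right wall, 95 mm in front of the hinge axis, 20 mm below the rim; x points along the strip to the knee. The stay rises to the back at 55 degrees to a pin on the lid's right edge, 85 mm from the hinge axis. It is light: over 25 N strains it.
- vial_a: Bystander: brown vial with black cap, 31 mm across, 62 mm tall, standing loose. Origin at its underside.
- vial_c: Bystander: smaller brown vial with white cap, 26 mm across, 52 mm tall, standing loose. Origin at its underside.
- lot_stamp: Bystander: wooden hand stamp, 37 x 48 x 74 mm, standing loose at the back left. Origin at its underside.
- tape_roll: Bystander: roll of brown tape, 100 mm across, 24 mm tall, lying loose on the left of the table. Origin at its underside.

How it is judged:
By the outcome, as a careful person would: the job done as asked, in the order asked, and still so for the second after the job is handed in, with the robot touching nothing.
It also fails if it takes over 54 s, if anything falls off the work surface, if the arm or the gripper's body presses on something with over 40 N, if the wrist force passes 120 N, or if a joint passes its speed limit or range.

ROBOT

A 6-joint arm with a two-finger parallel gripper is mounted at the origin on the work surface; the furniture and walls round the work are solid. World frame = base frame: x ahead of the robot, y to its left, z up, the work surface at z = 0. Lengths are in mm, angles in rad, forces in N, time in s.
With the tool pointing down it reaches from about 275 to 1000 mm from the base axis. Payload 8.4 kg.
Tool frame: the origin (TCP) lies between the finger pads; the fingertips stand 8 mm ahead of it and the grasp point (between the pads) lies 11 mm behind it (tcp_to_tips is the distance from the TCP to the fingertips, in mm); z points along the fingers, y is the line along which they close (so a half turn about z gives the same grasp; the last joint's range is limited). The gripper opens to 85 mm and grips with 20 to 120 N. Pads are 22 mm wide; open, the fingers measure 114 mm over their backs; the gripper's body (76 mm by 85 mm) begins 54 mm behind the grasp point. The pads swing forward as they close: fully open they stand 13 mm farther back than shut.
Start: joints at [1.135, 0.353, 1.633, -0, 1.155, -0.002], TCP at [262.7, 567.113, 239.281] pointing down, gripper open.
Joint ranges: [-2.63, 2.63], [-0.92, 2.1], [0.06, 2.66], [-1.3, 4.44], [0, 2.69], [-3.02, 3.02]. Speed limits (rad/s): [2.22, 2.22, 2.79, 3.14, 3.14, 3.14].

INTERFACE

Orientations are given as [roll, pitch, yaw] about the fixed x, y, z axes, in that order (R = Rz(yaw) Ry(pitch) Rx(roll)).
In Python, from rig import * gives the robot as it stands.
- The arm moves only by the tool step_arm, never from a script. Its argument "motion" is a list of rows, each an object with "claw": the finger opening in mm, from 0 to 85.4; "delta_pos": the shift along the tool's x, y, z in mm, a list of three; "turn": the turn about the tool's z in rad. In form: [{"claw": claw, "delta_pos": [dx, dy, dz], "turn": turn}, ...]. A call has 1 to 8 rows; each row shifts and turns the commanded pose from where the row before left it, along the tool's axes as they then stand; what a row does not reach is not made up. A row lasts 1/12 s, in which the tool goes at most 41.7 mm and 7.16 degrees, less where a joint would pass 70% of its speed; a pose out of reach is approached as far as the arm can. A call is refused whole if a number of a shift passes 41.7 or a number of a turn 0.125, either way. A call with a gripper value outside its range is refused whole. The fingers move at their own pace and stop on an object; "force" is the grip in N (left out, the last holds). Time passes only in rows, so rows that do not move let the fingers close. It gives the time, the measured TCP pose, the force, the opening and the grip force at its end, in the units of the state.
- sense(): the state, without advancing time (a new reading comes with each control period).
- grab_frame(name): name is "scene" or "side" or "wrist"; returns a dict with "img" (480x640x3 uint8, red, green, blue), "vertical_fov" (degrees; the focal length in pixels is half the picture's height over the tangent of half this angle, whatever the lens; pixels are square), "cx", "cy" (the principal point, pixels), "R" (3x3) and "t" (3): a world point X has camera coordinates R X + t. Camera axes: x right, y down, z forward; pixel columns grow to the right and rows downward; lengths in mm; the calibration is good to about 2 mm. The wrist camera is an equidistant fisheye: a pixel r from the principal point sees the ray r / f radians off the axis. A picture is of the moment at which its call begins. There is no depth.
- sign_off(): hands the job in; it is judged then, once.
The state is a dict: "clock": time; "qpos": joint angles; "qvel": joint speeds; "joint_efforts": joint torques, N m; "eef_pos": TCP position; "tcp_rot": TCP orientation; "contact_force": force on the tool from outside, world axes, zero at the start; "wrist_torque": the same for the moment, N m; "opening": opening from 0.0 (shut) to 1.0 (fully open); "grasp_force": force on a finger pad.
Only numpy, scipy, OpenCV 4.12 (cv2) and the standard library are available. Lean on these libraries where they do the work, as an engineer would, in place of code of your own. Each camera call takes 0.05 s, during which the arm holds its last target. There are 200 camera calls.

## Working session

There is one attempt and no reset: what is moved stays moved. The work goes in short steps, Python scripts to look and compute and a tool call to move; the robot and the scene stay as the last step left them, time stands still between calls to the robot, and variables do not carry over. Pictures are saved under pics/ and viewed, at most 10 in all, crops included, and the job is handed in when it is done.

Besides the shell and the picture viewer there is one more tool, called by a JSON object that holds its "api" and its "payload". step_arm: Moves the arm, as the interface text tells. Its arguments: {"type":"object","properties":{"motion":{"type":"array","items":{"type":"object","properties":{"claw":{"type":"number"},"delta_pos":{"type":"array","items":{"type":"number"}},"turn":{"type":"number"}}}},"force":{"type":"number"}},"required":["motion"]}

```bash
mkdir -p pics; ls; python3 - <<'E'
from rig import *
import cv2,numpy as np
s=sense();print(s)
for n in("scene","side"):
    f=grab_frame(n);cv2.imwrite(f"pics/{n}0.png",f["img"][:,:,::-1]);np.savez(f"pics/{n}0.npz",**f)
    print(n,f["vertical_fov"],f["cx"],f["cy"],f["R"],f["t"],-np.array(f["R"]).T@f["t"])
E
```

```text
pics
{'clock': 0.0, 'qpos': array([ 1.13459140e+00,  3.53668602e-01,  1.63416384e+00,  3.07926430e-05,
        1.15519547e+00, -2.42700614e-03]), 'qvel': array([ 0.00116744, -0.00034648, -0.00050923,  0.0022741 , -0.00023416,
        0.00106021]), 'joint_efforts': array([ 2.70953424e-03, -6.05273366e+01, -3.42062688e+01,  1.26640748e-04,
        9.47699620e-03, -5.62941651e-06]), 'eef_pos': array([262.4916884 , 566.67509843, 238.53619262]), 'tcp_rot': array([-3.14015747e+00, -3.16367963e-05,  2.70780226e+00]), 'contact_force': array([-0.49271194, -0.04559625,  0.19671262]), 'wrist_torque': array([-0.0124765 ,  0.04580949, -0.0152345 ]), 'grasp_force': 0.0, 'opening': 0.9982030883278208}
scene 57.4576415033048 316.02977856673135 242.48684228442409 [[-0.45308058 -0.89145233 -0.00554285]
 [-0.36655132  0.19196022 -0.91037981]
 [ 0.81262422 -0.41044368 -0.41373648]] [179.06091358 334.20720938 554.33754873] [-246.8349987   322.99412168  534.59766954]
side 43.97874996713311 324.4513453666078 235.88427310817207 [[-0.99159871 -0.12934326  0.00152551]
 [-0.08169757  0.61709665 -0.7826348 ]
 [ 0.10028715 -0.77618429 -0.62247927]] [ 469.58884675  176.66749201 1245.46444888] [355.17292165 918.42716745 912.82556655]
```

View pics/scene0.png

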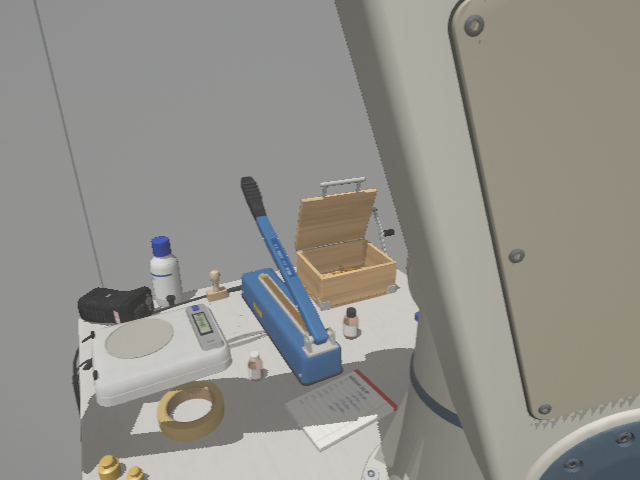

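View pics/side0.png

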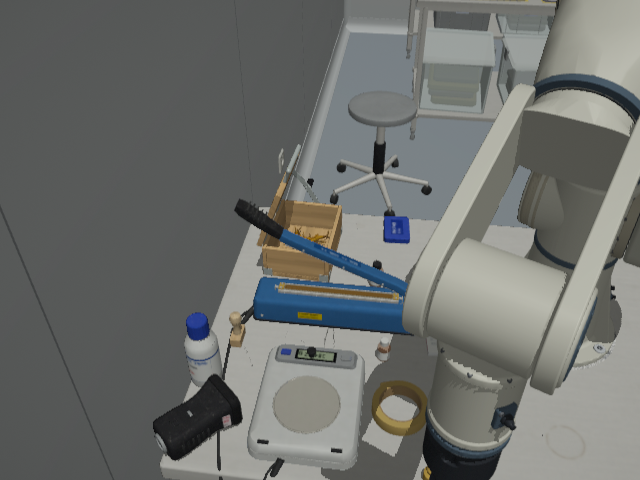

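Scene: chest with lid open at about (340,240), handle bar (322–365,183), knob (389,233), blue sealer to its left. Side: chest (300,235), handle (288,160), knob (311,182). I'll enlarge both for the corners.

```bash
python3 - <<'E'
import cv2,numpy as np
a=cv2.imread("pics/scene0.png")[170:320,285:410];b=cv2.imread("pics/side0.png")[140:290,225:350]
f=lambda i:cv2.resize(i,None,fx=3.2,fy=3.2,interpolation=cv2.INTER_CUBIC)
cv2.imwrite("pics/crop0.png",np.hstack([f(a),f(b)]))
E
```

```text
(no output)
```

View pics/crop0.png

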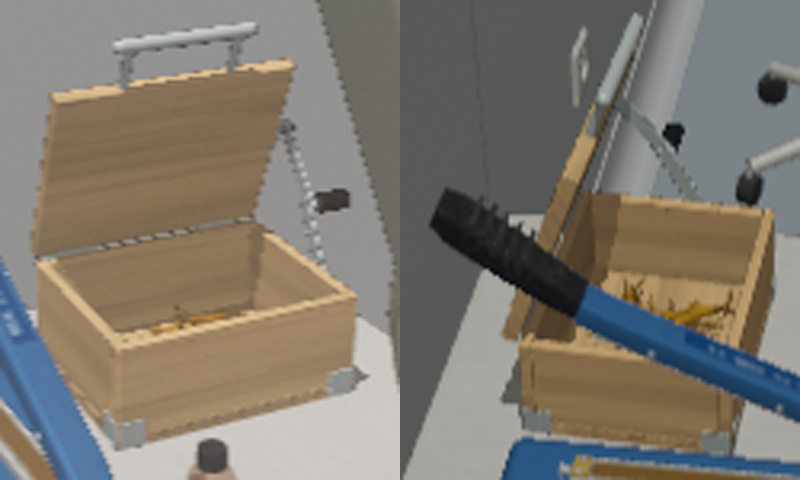

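Crop: scene rim corners FL (120,347), FR (356,297), BL (38,262). Knob (334,201) and bar ends (115,47)/(257,30). Side crop: knob (673,135), bar ends (638,18)/(602,98).

```bash
cat > h.py <<'E'
import numpy as np
def load(n): return dict(np.load(f"pics/{n}.npz"))
def ray(f,u,v):
    F=240/np.tan(np.radians(float(f["vertical_fov"]))/2)
    d=f["R"].T@np.array([(u-f["cx"])/F,(v-f["cy"])/F,1]); return -f["R"].T@f["t"],d/np.linalg.norm(d)
def onz(f,u,v,z): c,d=ray(f,u,v); return c+d*(z-c[2])/d[2]
def tri(fa,a,fb,b):
    ca,da=ray(fa,*a);cb,db=ray(fb,*b)
    s=np.linalg.lstsq(np.c_[da,-db],cb-ca,rcond=None)[0]
    p,q=ca+s[0]*da,cb+s[1]*db; return (p+q)/2,np.linalg.norm(p-q)
E
python3 - <<'E'
from h import *
np.set_printoptions(precision=1,suppress=True)
A=load("scene0");B=load("side0")
a=lambda x,y:(x/3.2+285,y/3.2+170); b=lambda x,y:((x-400)/3.2+225,y/3.2+140)
R={k:onz(A,*a(*p),80) for k,p in dict(FL=(120,347),FR=(356,297),BL=(38,262)).items()}
print(R, np.linalg.norm(R["FL"]-R["FR"]),np.linalg.norm(R["FL"]-R["BL"]))
for k,p in dict(FL=(110,448),FR=(352,390)).items(): print(k,onz(A,*a(*p),0))
print("side",[onz(B,*b(*p),80) for p in((775,210),(735,360),(522,345))])
for n,p,q in(("knob",(334,201),(673,135)),("barL",(115,47),(602,98)),("barR",(257,30),(638,18))): print(n,*tri(A,a(*p),B,b(*q)))
E
```

```text
{'FL': array([475.1, -56.5,  80. ]), 'FR': array([ 462. , -238.9,   80. ]), 'BL': array([618.9, -62.6,  80. ])} 182.8440710302775 143.9301997147626
FL [479.2 -51.    0. ]
FR [ 465.6 -244.8    0. ]
side [array([ 462.2, -241.6,   80. ]), array([470.6, -64. ,  80. ]), array([617.4, -60.7,  80. ])]
knob [ 544.5 -276.7  116.2] 1.7268441005636848
barL [562.  -99.  258.2] 2.6108900501959056
barR [ 556.7 -208.5  255.7] 0.9415364874241777
```

Corners, bar and knob agree with the drawing (origin ≈ (542,-152.5), yaw ≈ -0.06, predicted knob 545,-277,115). Up first, turning the tool so that its y lies along the chest's y.

{"api": "step_arm", "payload": {"motion": [{"claw":40,"delta_pos":[0,0,-38],"turn":-0.093},{"claw":40,"delta_pos":[0,0,-38],"turn":-0.093},{"claw":40,"delta_pos":[0,0,-38],"turn":-0.093},{"claw":40,"delta_pos":[0,0,-38],"turn":-0.093},{"claw":40,"delta_pos":[-13.3,-38,0],"turn":0},{"claw":40,"delta_pos":[-13.3,-38,0],"turn":0},{"claw":40,"delta_pos":[-13.3,-38,0],"turn":0},{"claw":40,"delta_pos":[-13.3,-38,0],"turn":0}]}}

```text
clock: 0.77
eef_pos: [306.3, 410.4, 390.9]
tcp_rot: [-3.141, -0.0, 3.081]
contact_force: [1.0, -0.4, -0.2]
opening: 0.465
grasp_force: 0.0
```

{"api": "step_arm", "payload": {"motion": [{"claw":40,"delta_pos":[-13.3,-38,0],"turn":0},{"claw":40,"delta_pos":[-13.3,-38,0],"turn":0},{"claw":40,"delta_pos":[-13.3,-38,0],"turn":0},{"claw":40,"delta_pos":[-13.3,-38,0],"turn":0},{"claw":40,"delta_pos":[-13.3,-38,0],"turn":0},{"claw":40,"delta_pos":[-13.3,-38,0],"turn":0},{"claw":40,"delta_pos":[-13.3,-38,0],"turn":0},{"claw":40,"delta_pos":[-13.3,-38,0],"turn":0}]}}

```text
clock: 1.43
eef_pos: [393.6, 100.2, 391.2]
tcp_rot: [3.142, 0.0, 3.08]
contact_force: [1.2, 0.8, -1.1]
opening: 0.466
grasp_force: 0.0
```

{"api": "step_arm", "payload": {"motion": [{"claw":40,"delta_pos":[-13.3,-38,0],"turn":0},{"claw":40,"delta_pos":[-13.3,-38,0],"turn":0},{"claw":40,"delta_pos":[-13.3,-38,0],"turn":0},{"claw":40,"delta_pos":[-13.3,-38,0],"turn":0},{"claw":40,"delta_pos":[-13.3,-38,0],"turn":0},{"claw":40,"delta_pos":[-13.3,-38,0],"turn":0},{"claw":40,"delta_pos":[0,0,0],"turn":0},{"claw":40,"delta_pos":[0,0,0],"turn":0}]}}

```text
clock: 2.1
eef_pos: [459.2, -132.1, 390.6]
tcp_rot: [3.141, -0.001, 3.076]
contact_force: [-0.6, 0.4, -0.2]
opening: 0.469
grasp_force: 0.0
```

{"api": "step_arm", "payload": {"motion": [{"claw":40,"delta_pos":[-10.2,-33.2,0],"turn":0},{"claw":40,"delta_pos":[-10.2,-33.2,0],"turn":0},{"claw":40,"delta_pos":[-10.2,-33.2,0],"turn":0},{"claw":40,"delta_pos":[-10.2,-33.2,0],"turn":0},{"claw":40,"delta_pos":[-10.2,-33.2,0],"turn":0},{"claw":40,"delta_pos":[0,0,40],"turn":0},{"claw":40,"delta_pos":[0,0,40],"turn":0},{"claw":40,"delta_pos":[0,0,40],"turn":0}]}}

```text
clock: 2.77
eef_pos: [500.3, -298.2, 270.2]
tcp_rot: [-3.142, 0.001, 3.08]
contact_force: [0.0, 0.2, -0.7]
opening: 0.469
grasp_force: 0.0
```

{"api": "step_arm", "payload": {"motion": [{"claw":40,"delta_pos":[0,0,40],"turn":0},{"claw":40,"delta_pos":[0,0,0],"turn":0}]}}

```text
clock: 2.93
eef_pos: [496.2, -295.2, 223.9]
tcp_rot: [3.135, -0.011, 3.081]
contact_force: [-1.1, 1.0, -0.3]
opening: 0.467
grasp_force: 0.0
```

```bash
python3 - <<'E'
from rig import *
import cv2,numpy as np
s=sense();print(s["eef_pos"],s["tcp_rot"],s["contact_force"],s["qpos"])
for n in("wrist","scene"):
    f=grab_frame(n);cv2.imwrite(f"pics/{n}1.png",f["img"][:,:,::-1]);np.savez(f"pics/{n}1.npz",**f)
E
```

```text
[ 496.20641974 -295.2225827   223.86892406] [ 3.13547564 -0.01097435  3.08112202] [-1.09855268  0.95363072 -0.34204948] [-5.39517286e-01  3.01443986e-01  1.74400149e+00  4.13539708e-04
  1.10870571e+00 -2.04999610e+00]
```

View pics/wrist1.png

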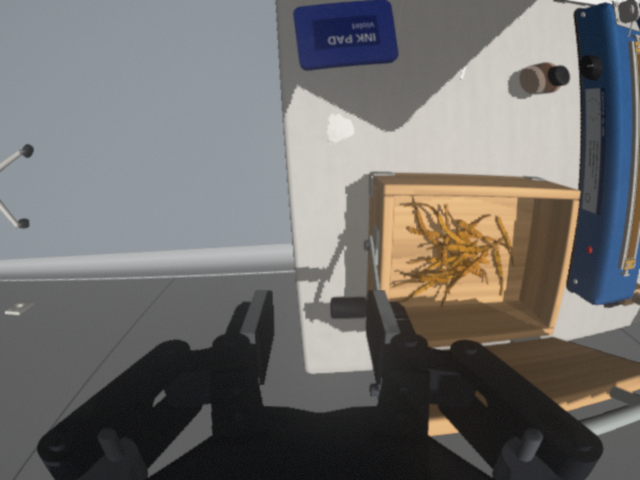

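Wrist view: knob at about (348,307), inner finger at (385,310), stay pin at (368,245). Check the knob's ray and the settled pose.

```bash
python3 - <<'E'
from rig import *
from h import *
import cv2
s=sense();print(s["eef_pos"],s["tcp_rot"],s["contact_force"])
f=load("wrist1");F=240/np.tan(np.radians(float(f["vertical_fov"]))/2)
for n,u,v,z in(("knob",348,307,115),("outer end",332,307,115),("FRrim",373,175,80),("FLrim",579,189,80)):
    x,y=u-f["cx"],v-f["cy"];r=np.hypot(x,y);t=r/F
    d=f["R"].T@np.array([x/r*np.sin(t),y/r*np.sin(t),np.cos(t)]);c=-f["R"].T@f["t"]
    print(n,(c+d*(z-c[2])/d[2]).round(1),c.round())
E
```

```text
[ 499.85217512 -297.74010785  231.19091088] [ 3.14007419e+00 -2.38314119e-03  3.08097096e+00] [ 0.16339983 -0.71250873  0.54751551]
knob [ 549.1 -276.8  115. ] [ 422. -292.  359.]
outer end [ 548.3 -288.6  115. ] [ 422. -292.  359.]
FRrim [ 458.  -251.5   80. ] [ 422. -292.  359.]
FLrim [473.5 -56.3  80. ] [ 422. -292.  359.]
```

{"api": "step_arm", "payload": {"motion": [{"claw":40,"delta_pos":[0,-5,30],"turn":0},{"claw":40,"delta_pos":[0,0,35],"turn":0},{"claw":40,"delta_pos":[0,0,30],"turn":0},{"claw":40,"delta_pos":[0,0,20],"turn":0},{"claw":40,"delta_pos":[0,0,11],"turn":0},{"claw":40,"delta_pos":[-8,0,0],"turn":0},{"claw":40,"delta_pos":[-6,0,0],"turn":0},{"claw":40,"delta_pos":[0,0,0],"turn":0}]}}

```text
clock: 3.7
eef_pos: [517.2, -306.2, 108.1]
tcp_rot: [-3.139, 0.005, 3.08]
contact_force: [-0.0, 0.6, -0.1]
opening: 0.469
grasp_force: 0.0
```

```bash
python3 - <<'E'
from rig import *
import cv2,numpy as np
s=sense();print(s["eef_pos"],s["contact_force"])
W=grab_frame("wrist")["img"][:,:,::-1];S=grab_frame("scene")["img"][:,:,::-1];D=grab_frame("side")["img"][:,:,::-1]
c=lambda i,x,y:cv2.resize(i[y:y+150,x:x+130],(400,460))
cv2.imwrite("pics/m2.png",np.hstack([c(S,320,150),c(D,250,120)]))
E
```

```text
[ 517.17714304 -306.16170116  108.11737976] [-0.0416943   0.55743607 -0.06741435]
```

View pics/m2.png

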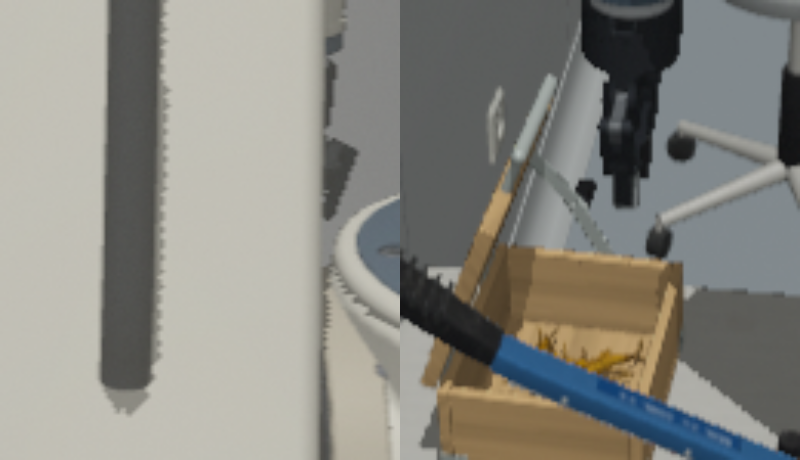

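Side view: fingers (625,150) stand just in front of the knob (586,190), clear of the lid. Pushing slowly.

{"api": "step_arm", "payload": {"motion": [{"claw":40,"delta_pos":[-3,0,0],"turn":0},{"claw":40,"delta_pos":[-3,0,0],"turn":0},{"claw":40,"delta_pos":[-3,0,0],"turn":0},{"claw":40,"delta_pos":[-2,0,0],"turn":0},{"claw":40,"delta_pos":[0,0,0],"turn":0}]}}

```text
clock: 4.27
eef_pos: [525.2, -305.8, 105.3]
tcp_rot: [-3.141, 0.0, 3.08]
contact_force: [-0.2, 0.0, -0.2]
opening: 0.477
grasp_force: 0.0
```

{"api": "step_arm", "payload": {"motion": [{"claw":40,"delta_pos":[-1.6,0,1.2],"turn":0},{"claw":40,"delta_pos":[-1.6,0,1.2],"turn":0},{"claw":40,"delta_pos":[-1.6,0,1.2],"turn":0},{"claw":40,"delta_pos":[0,0,0],"turn":0}]}}

```text
clock: 4.6
eef_pos: [529.3, -305.9, 101.3]
tcp_rot: [3.141, -0.001, 3.08]
contact_force: [-1.0, 0.3, 0.8]
opening: 0.472
grasp_force: 0.3
```

{"api": "step_arm", "payload": {"motion": [{"claw":40,"delta_pos":[-1.7,0,1.0],"turn":0},{"claw":40,"delta_pos":[-1.7,0,1.0],"turn":0},{"claw":40,"delta_pos":[-1.7,0,1.0],"turn":0},{"claw":40,"delta_pos":[-1.7,0,1.1],"turn":0},{"claw":40,"delta_pos":[0,0,0],"turn":0}]}}

```text
clock: 5.02
eef_pos: [536.6, -306.4, 97.3]
tcp_rot: [3.142, -0.0, 3.08]
contact_force: [-0.7, -0.2, 0.6]
opening: 0.469
grasp_force: 0.4
```

{"api": "step_arm", "payload": {"motion": [{"claw":40,"delta_pos":[-1.6,0,1.2],"turn":0},{"claw":40,"delta_pos":[-1.6,0,1.2],"turn":0},{"claw":40,"delta_pos":[-1.6,0,1.3],"turn":0},{"claw":40,"delta_pos":[-1.5,0,1.3],"turn":0},{"claw":40,"delta_pos":[0,0,0],"turn":0}]}}

```text
clock: 5.43
eef_pos: [542.6, -306.8, 92.3]
tcp_rot: [3.141, -0.0, 3.08]
contact_force: [-1.9, 1.3, 1.0]
opening: 0.469
grasp_force: 1.2
```

{"api": "step_arm", "payload": {"motion": [{"claw":40,"delta_pos":[-1.4,0,1.5],"turn":0},{"claw":40,"delta_pos":[-1.4,0,1.5],"turn":0},{"claw":40,"delta_pos":[-1.4,0,1.6],"turn":0},{"claw":40,"delta_pos":[-1.3,0,1.6],"turn":0},{"claw":40,"delta_pos":[0,0,0],"turn":0}]}}

```text
clock: 5.85
eef_pos: [547.8, -307.1, 85.9]
tcp_rot: [3.141, -0.001, 3.08]
contact_force: [-4.3, 0.6, 2.3]
opening: 0.47
grasp_force: 2.2
```

```bash
python3 - <<'E'
from rig import *
import cv2,numpy as np
s=sense();print(s["eef_pos"],s["contact_force"])
W=grab_frame("wrist")["img"][:,:,::-1];D=grab_frame("side")["img"][:,:,::-1]
cv2.imwrite("pics/m3.png",np.hstack([cv2.resize(D[120:270,250:380],(400,460)),cv2.resize(W[140:370,260:460],(400,460))]))
E
```

```text
[ 547.77103311 -307.05494541   85.93696942] [-4.27990012  0.56017832  2.28411833]
```

View pics/m3.png

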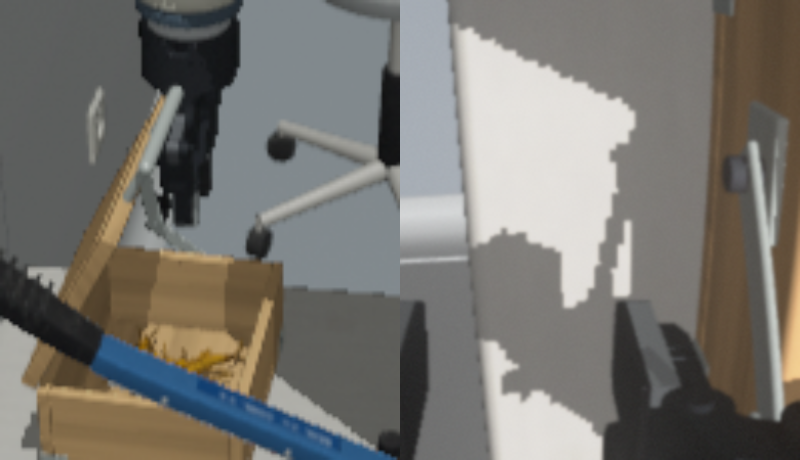

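Side crop: stay bends at (150,190)–(185,245), so it is broken and the lid is still up. Retreat forward, then up, and turn for the bar grasp.

{"api": "step_arm", "payload": {"motion": [{"claw":40,"delta_pos":[8,0,0],"turn":0},{"claw":40,"delta_pos":[20,0,0],"turn":0},{"claw":40,"delta_pos":[20,0,0],"turn":0},{"claw":40,"delta_pos":[0,0,-35],"turn":0},{"claw":40,"delta_pos":[0,0,-40],"turn":0.12},{"claw":40,"delta_pos":[0,0,-40],"turn":0.12},{"claw":40,"delta_pos":[0,0,-40],"turn":0.12},{"claw":40,"delta_pos":[0,0,-40],"turn":0.12}]}}

```text
clock: 6.62
eef_pos: [500.2, -304.3, 283.7]
tcp_rot: [3.141, 0.002, 2.594]
contact_force: [1.0, -0.5, -0.4]
opening: 0.467
grasp_force: 0.0
```

{"api": "step_arm", "payload": {"motion": [{"claw":40,"delta_pos":[0,0,-40],"turn":0.12},{"claw":40,"delta_pos":[0,0,-20],"turn":0.12},{"claw":40,"delta_pos":[0,0,0],"turn":0.12},{"claw":40,"delta_pos":[0,0,0],"turn":0.12},{"claw":40,"delta_pos":[0,0,0],"turn":0.12},{"claw":40,"delta_pos":[0,0,0],"turn":0.12},{"claw":40,"delta_pos":[0,0,0],"turn":0.12},{"claw":40,"delta_pos":[0,0,0],"turn":0.12}]}}

```text
clock: 7.28
eef_pos: [500.4, -304.4, 341.6]
tcp_rot: [3.14, 0.001, 1.634]
contact_force: [-0.2, -0.3, -0.3]
opening: 0.465
grasp_force: 0.0
```

{"api": "step_arm", "payload": {"motion": [{"claw":30,"delta_pos":[0,0,0],"turn":0.12},{"claw":30,"delta_pos":[0,0,0],"turn":0}]}}

```text
clock: 7.45
eef_pos: [500.4, -304.4, 341.6]
tcp_rot: [3.14, 0.001, 1.514]
contact_force: [0.2, 0.3, 0.3]
opening: 0.35
grasp_force: 0.0
```

```bash
python3 - <<'E'
from rig import *
import cv2,numpy as np
s=sense();print(s["eef_pos"],s["tcp_rot"],s["contact_force"],s["qpos"],s["clock"])
for n in("wrist","side"):
    f=grab_frame(n);np.savez(f"pics/{n}4.npz",**f)
    if n=="wrist":W=f["img"][:,:,::-1]
    else:D=f["img"][:,:,::-1]
cv2.imwrite("pics/m4.png",np.hstack([cv2.resize(D[130:255,265:345],(320,500)),cv2.resize(W,(480,360))[:,:] if 0 else cv2.copyMakeBorder(cv2.resize(W,(480,360)),0,140,0,0,0)]))
E
```

```text
[ 500.3979935  -304.36919181  341.59316543] [3.13984504e+00 5.79377532e-04 1.51416287e+00] [0.17349664 0.25583595 0.26790591] [-5.49208295e-01  2.10104976e-01  1.59853586e+00  3.25235644e-04
  1.33113799e+00 -4.92652256e-01] 7.45
```

View pics/m4.png

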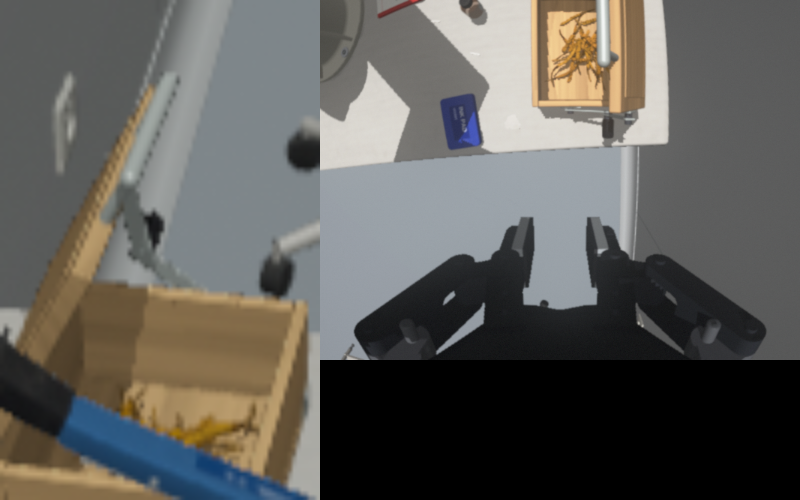

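Side crop: bar ends at (128,180)/(172,75), knee folded with the knob at (152,225). Wrist: bar's right end at about (605,62) in the picture. Locate the bar now.

```bash
python3 - <<'E'
from h import *
B=load("side4");f=load("wrist4");F=240/np.tan(np.radians(float(f["vertical_fov"]))/2)
ey=np.array([.06,.998,0]);ex=np.array([.998,-.06,0]);H=np.array([542,-152.5,80])+75*ex
for k,(u,v),yy in(("L",(297,175),50),("R",(308.3,149),-50)):
    c,d=ray(B,u,v);t=((H+yy*ey-c)@ey)/(d@ey);p=c+t*d;q=p-H
    print(k,p.round(1),"r",np.hypot(q@ex,q[2]).round(1),"lidangle",np.degrees(np.arctan2(q[2],-q@ex)).round(1))
x,y=(605-320)*4/3-f["cx"],62*4/3-f["cy"];r=np.hypot(x,y);t=r/F
d=f["R"].T@np.array([x/r*np.sin(t),y/r*np.sin(t),np.cos(t)]);c=-f["R"].T@f["t"]
for z in(235,245,255):print((c+d*(z-c[2])/d[2]).round(1))
E
```

```text
L [ 544.4 -102.6  248.4] r 184.6 lidangle 65.8
R [ 535.9 -202.2  252.9] r 189.7 lidangle 65.7
[ 545.1 -201.8  235. ]
[ 543.4 -202.9  245. ]
[ 541.7 -204.   255. ]
```

{"api": "step_arm", "payload": {"motion": [{"claw":34,"delta_pos":[30.8,6.5,0],"turn":0},{"claw":34,"delta_pos":[30.8,6.5,0],"turn":0},{"claw":34,"delta_pos":[30.8,6.5,0],"turn":0},{"claw":34,"delta_pos":[30.8,6.5,0],"turn":0},{"claw":34,"delta_pos":[30.8,6.5,0],"turn":0},{"claw":34,"delta_pos":[0,0,0],"turn":0},{"claw":34,"delta_pos":[0,0,20],"turn":0},{"claw":34,"delta_pos":[0,0,20],"turn":0}]}}

```text
clock: 8.22
eef_pos: [541.5, -151.9, 302.2]
tcp_rot: [3.138, 0.001, 1.525]
contact_force: [-0.0, -0.3, -0.5]
opening: 0.403
grasp_force: 0.0
```

{"api": "step_arm", "payload": {"motion": [{"claw":34,"delta_pos":[0,0,10],"turn":0},{"claw":34,"delta_pos":[0,0,0],"turn":0}]}}

```text
clock: 8.38
eef_pos: [539.2, -152.1, 289.1]
tcp_rot: [-3.138, -0.001, 1.522]
contact_force: [-0.5, -0.6, -0.5]
opening: 0.4
grasp_force: 0.0
```

```bash
python3 - <<'E'
from rig import *
import cv2,numpy as np
s=sense();print(s["eef_pos"],s["tcp_rot"],s["contact_force"],s["clock"])
for n in("wrist","side"):
    f=grab_frame(n);np.savez(f"pics/{n}5.npz",**f)
    if n=="wrist":W=f["img"][:,:,::-1]
    else:D=f["img"][:,:,::-1]
cv2.imwrite("pics/m5.png",np.hstack([cv2.resize(D[110:235,255:335],(320,500)),cv2.copyMakeBorder(cv2.resize(W,(480,360)),0,140,0,0,0)]))
E
```

```text
[ 539.1691658  -152.05277046  289.07735683] [-3.13793683e+00 -7.60899601e-04  1.52194093e+00] [-0.45143741 -0.55734985 -0.53030665] 8.3833
```

View pics/m5.png

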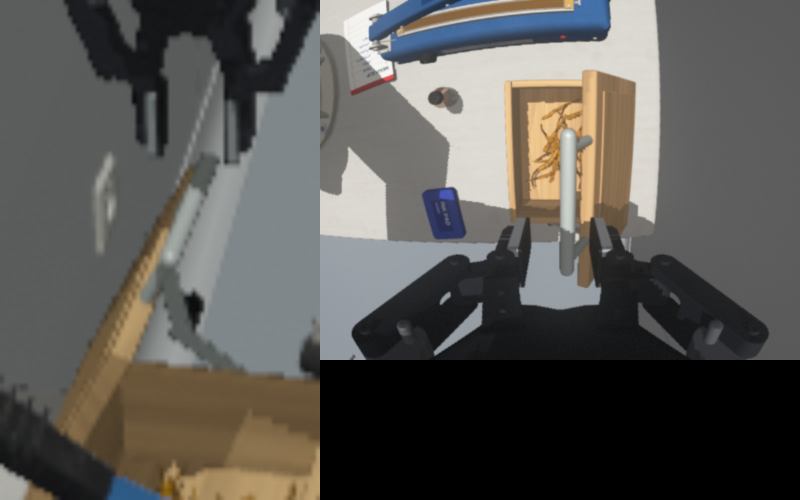

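Wrist: bar (568,130–272) lies between the open fingers, close to centred. Descend and grip at 20 N.

{"api": "step_arm", "payload": {"motion": [{"claw":34,"delta_pos":[0,1,15],"turn":0},{"claw":34,"delta_pos":[0,0,15],"turn":0},{"claw":34,"delta_pos":[0,0,12],"turn":0},{"claw":34,"delta_pos":[0,0,8],"turn":0},{"claw":34,"delta_pos":[0,0,4],"turn":0},{"claw":34,"delta_pos":[0,0,0],"turn":0}]}}

```text
clock: 8.98
eef_pos: [541.2, -152.2, 236.9]
tcp_rot: [-3.141, -0.0, 1.52]
contact_force: [-0.3, -0.1, 0.2]
opening: 0.397
grasp_force: 0.0
```

{"api": "step_arm", "payload": {"motion": [{"claw":20,"delta_pos":[0,0,0],"turn":0},{"claw":14,"delta_pos":[0,0,0],"turn":0},{"claw":8,"delta_pos":[0,0,0],"turn":0},{"claw":8,"delta_pos":[0,0,0],"turn":0},{"claw":8,"delta_pos":[0,0,0],"turn":0}], "force": 20}}

```text
clock: 9.4
eef_pos: [542.1, -152.3, 238.1]
tcp_rot: [3.14, 0.0, 1.52]
contact_force: [2.5, -1.3, 1.3]
opening: 0.118
grasp_force: 20.3
```

```bash
python3 - <<'E'
import numpy as np
p=np.radians(np.linspace(65.9,2.0,41));x=-185.1*np.cos(p);z=185.1*np.sin(p)
for k in range(0,40,4): print(k,((x[k+4]-x[k])/4).round(2),((z[k]-z[k+4])/4).round(2),"cum",(x[k+4]-x[0]).round(1),(z[k+4]-z[0]).round(1))
E
```

```text
0 -4.58 2.37 cum -18.3 -9.5
4 -4.29 2.86 cum -35.5 -20.9
8 -3.95 3.32 cum -51.3 -34.2
12 -3.55 3.74 cum -65.5 -49.1
16 -3.11 4.11 cum -78.0 -65.6
20 -2.64 4.43 cum -88.5 -83.3
24 -2.13 4.7 cum -97.0 -102.1
28 -1.59 4.91 cum -103.4 -121.7
32 -1.04 5.05 cum -107.5 -142.0
36 -0.47 5.14 cum -109.4 -162.5
```

{"api": "step_arm", "payload": {"motion": [{"claw":8,"delta_pos":[0,-4.6,2.3],"turn":0},{"claw":8,"delta_pos":[0,-4.6,2.3],"turn":0},{"claw":8,"delta_pos":[0,-4.6,2.4],"turn":0},{"claw":8,"delta_pos":[0,-4.5,2.5],"turn":0},{"claw":8,"delta_pos":[0,-4.4,2.7],"turn":0},{"claw":8,"delta_pos":[0,-4.3,2.8],"turn":0},{"claw":8,"delta_pos":[0,-4.3,2.9],"turn":0},{"claw":8,"delta_pos":[0,-4.2,3.0],"turn":0}]}}

```text
clock: 10.07
eef_pos: [505.5, -150.4, 216.1]
tcp_rot: [-3.141, 0.0, 1.52]
contact_force: [2.5, -1.5, 1.6]
opening: 0.121
grasp_force: 20.1
```

{"api": "step_arm", "payload": {"motion": [{"claw":8,"delta_pos":[0,-4.1,3.1],"turn":0},{"claw":8,"delta_pos":[0,-4.0,3.3],"turn":0},{"claw":8,"delta_pos":[0,-3.9,3.4],"turn":0},{"claw":8,"delta_pos":[0,-3.8,3.5],"turn":0},{"claw":8,"delta_pos":[0,-3.7,3.6],"turn":0},{"claw":8,"delta_pos":[0,-3.6,3.7],"turn":0},{"claw":8,"delta_pos":[0,-3.5,3.8],"turn":0},{"claw":8,"delta_pos":[0,-3.4,3.9],"turn":0}]}}

```text
clock: 10.73
eef_pos: [475.7, -148.8, 187.8]
tcp_rot: [3.142, 0.0, 1.52]
contact_force: [2.1, -2.6, 1.3]
opening: 0.119
grasp_force: 19.7
```

{"api": "step_arm", "payload": {"motion": [{"claw":8,"delta_pos":[0,-3.3,4.0],"turn":0},{"claw":8,"delta_pos":[0,-3.2,4.1],"turn":0},{"claw":8,"delta_pos":[0,-3.1,4.1],"turn":0},{"claw":8,"delta_pos":[0,-2.9,4.2],"turn":0},{"claw":8,"delta_pos":[0,-2.8,4.3],"turn":0},{"claw":8,"delta_pos":[0,-2.7,4.4],"turn":0},{"claw":8,"delta_pos":[0,-2.6,4.5],"turn":0},{"claw":8,"delta_pos":[0,-2.5,4.5],"turn":0}]}}

```text
clock: 11.4
eef_pos: [453.3, -147.7, 153.8]
tcp_rot: [3.14, 0.0, 1.52]
contact_force: [4.1, -3.4, -0.6]
opening: 0.118
grasp_force: 19.5
```

{"api": "step_arm", "payload": {"motion": [{"claw":8,"delta_pos":[0,-2.3,4.6],"turn":0},{"claw":8,"delta_pos":[0,-2.2,4.7],"turn":0},{"claw":8,"delta_pos":[0,-2.1,4.7],"turn":0},{"claw":8,"delta_pos":[0,-1.9,4.8],"turn":0},{"claw":8,"delta_pos":[0,-1.8,4.9],"turn":0},{"claw":8,"delta_pos":[0,-1.6,4.9],"turn":0},{"claw":8,"delta_pos":[0,-1.5,4.9],"turn":0},{"claw":8,"delta_pos":[0,-1.4,4.9],"turn":0}]}}

```text
clock: 12.07
eef_pos: [439.3, -147.1, 115.7]
tcp_rot: [3.139, 0.0, 1.52]
contact_force: [7.4, -2.5, 0.1]
opening: 0.118
grasp_force: 19.6
```

{"api": "step_arm", "payload": {"motion": [{"claw":8,"delta_pos":[0,-0.6,4.8],"turn":0},{"claw":8,"delta_pos":[0,-0.6,4.8],"turn":0},{"claw":8,"delta_pos":[0,-0.5,4.5],"turn":0},{"claw":8,"delta_pos":[0,-0.5,4.5],"turn":0},{"claw":8,"delta_pos":[0,-0.4,4.0],"turn":0},{"claw":8,"delta_pos":[0,-0.2,4.0],"turn":0},{"claw":8,"delta_pos":[0,0,3.0],"turn":0},{"claw":8,"delta_pos":[0,0,2.0],"turn":0}]}}

```text
clock: 12.73
eef_pos: [434.9, -146.6, 83.6]
tcp_rot: [-3.14, -0.0, 1.52]
contact_force: [0.2, -5.4, 3.4]
opening: 0.119
grasp_force: 19.8
```

{"api": "step_arm", "payload": {"motion": [{"claw":8,"delta_pos":[0,0,2],"turn":0},{"claw":8,"delta_pos":[0,0,2],"turn":0},{"claw":8,"delta_pos":[0,0,1.5],"turn":0},{"claw":8,"delta_pos":[0,0,1],"turn":0},{"claw":8,"delta_pos":[0,0,0],"turn":0}]}}

```text
clock: 13.15
eef_pos: [434.8, -146.5, 78.4]
tcp_rot: [-3.14, -0.0, 1.52]
contact_force: [-6.3, -2.7, 20.1]
opening: 0.119
grasp_force: 22.0
```

```bash
python3 - <<'E'
from rig import *
import cv2,numpy as np
D=grab_frame("side")["img"][:,:,::-1];S=grab_frame("wrist")["img"][:,:,::-1]
cv2.imwrite("pics/m6.png",np.hstack([cv2.resize(D[170:290,240:360],(480,480)),cv2.copyMakeBorder(cv2.resize(S[:,160:480],(320,480)),0,0,0,0,0)]))
print(sense()["contact_force"],sense()["eef_pos"])
E
```

```text
[-4.72673939 -2.05920497 19.27628792] [ 434.71768302 -146.46811364   78.34844081]
```

View pics/m6.png

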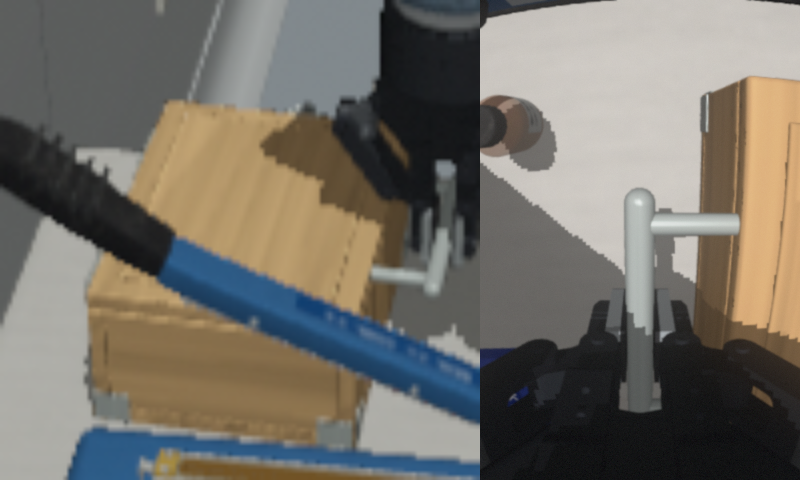

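Both views show the lid lying on the rim, with only a thin seam. One small extra press to confirm by the force.

{"api": "step_arm", "payload": {"motion": [{"claw":8,"delta_pos":[0,0,1],"turn":0},{"claw":8,"delta_pos":[0,0,0],"turn":0},{"claw":8,"delta_pos":[0,0,0],"turn":0}]}}

```text
clock: 13.5
eef_pos: [434.7, -146.4, 77.5]
tcp_rot: [-3.14, -0.0, 1.52]
contact_force: [-6.1, -2.1, 23.5]
opening: 0.121
grasp_force: 22.6
```

{"api": "step_arm", "payload": {"motion": [{"claw":8,"delta_pos":[0,0,-1],"turn":0},{"claw":18,"delta_pos":[0,0,0],"turn":0},{"claw":18,"delta_pos":[0,0,0],"turn":0},{"claw":18,"delta_pos":[0,0,0],"turn":0},{"claw":18,"delta_pos":[0,0,0],"turn":0}]}}

```text
clock: 13.92
eef_pos: [435.0, -146.4, 77.2]
tcp_rot: [-3.141, -0.001, 1.52]
contact_force: [0.6, -1.1, -0.1]
opening: 0.21
grasp_force: 0.0
```

{"api": "step_arm", "payload": {"motion": [{"claw":18,"delta_pos":[0,0,-5],"turn":0},{"claw":18,"delta_pos":[0,0,-10],"turn":0},{"claw":18,"delta_pos":[0,0,-20],"turn":0},{"claw":18,"delta_pos":[0,0,-20],"turn":0},{"claw":18,"delta_pos":[0,0,0],"turn":0}]}}

```text
clock: 14.33
eef_pos: [437.4, -147.3, 136.3]
tcp_rot: [3.137, 0.001, 1.52]
contact_force: [1.1, -0.8, -0.3]
opening: 0.213
grasp_force: 0.0
```

Now press on the lid's top near its front edge with shut fingers: contact height tells whether it is seated (expected tips at about 92 mm).

{"api": "step_arm", "payload": {"motion": [{"claw":0,"delta_pos":[0,18,0],"turn":0},{"claw":0,"delta_pos":[0,18,0],"turn":0},{"claw":0,"delta_pos":[0,17,0],"turn":0},{"claw":0,"delta_pos":[0,0,10],"turn":0},{"claw":0,"delta_pos":[0,0,8],"turn":0},{"claw":0,"delta_pos":[0,0,5],"turn":0},{"claw":0,"delta_pos":[0,0,3],"turn":0},{"claw":0,"delta_pos":[0,0,0],"turn":0}]}}

```text
clock: 15.0
eef_pos: [486.7, -149.1, 105.4]
tcp_rot: [-3.139, -0.001, 1.52]
contact_force: [-0.1, 0.2, -0.4]
opening: -0.001
grasp_force: 0.0
```

{"api": "step_arm", "payload": {"motion": [{"claw":0,"delta_pos":[0,0,1],"turn":0},{"claw":0,"delta_pos":[0,0,1],"turn":0},{"claw":0,"delta_pos":[0,0,0],"turn":0}]}}

```text
clock: 15.25
eef_pos: [488.2, -149.5, 104.7]
tcp_rot: [3.141, 0.0, 1.52]
contact_force: [0.5, -0.1, -0.1]
opening: -0.002
grasp_force: 0.0
```

{"api": "step_arm", "payload": {"motion": [{"claw":0,"delta_pos":[0,0,1],"turn":0},{"claw":0,"delta_pos":[0,0,1],"turn":0},{"claw":0,"delta_pos":[0,0,1],"turn":0},{"claw":0,"delta_pos":[0,0,0],"turn":0}]}}

```text
clock: 15.58
eef_pos: [488.2, -149.4, 101.5]
tcp_rot: [-3.141, -0.0, 1.52]
contact_force: [-0.5, 0.6, -0.2]
opening: -0.0
grasp_force: 0.0
```

{"api": "step_arm", "payload": {"motion": [{"claw":0,"delta_pos":[0,0,0.7],"turn":0},{"claw":0,"delta_pos":[0,0,0],"turn":0}]}}

```text
clock: 15.75
eef_pos: [488.3, -149.4, 100.8]
tcp_rot: [-3.142, -0.0, 1.52]
contact_force: [-0.1, -0.2, -0.6]
opening: 0.0
grasp_force: 0.0
```

{"api": "step_arm", "payload": {"motion": [{"claw":0,"delta_pos":[0,0,0.7],"turn":0},{"claw":0,"delta_pos":[0,0,0],"turn":0}]}}

```text
clock: 15.92
eef_pos: [488.4, -149.4, 100.5]
tcp_rot: [3.142, 0.0, 1.52]
contact_force: [-1.2, -0.4, 3.9]
opening: -0.003
grasp_force: 2.3
```

{"api": "step_arm", "payload": {"motion": [{"claw":0,"delta_pos":[0,0,0.7],"turn":0},{"claw":0,"delta_pos":[0,0,0],"turn":0},{"claw":0,"delta_pos":[0,0,0],"turn":0}]}}

```text
clock: 16.17
eef_pos: [488.4, -149.4, 100.4]
tcp_rot: [3.141, 0.0, 1.52]
contact_force: [-3.8, 1.5, 13.4]
opening: 0.001
grasp_force: 6.5
```

Stiff contact (13 N, only 0.1 mm of movement) at the right height, so the lid is seated on the rim. Withdraw upward.

{"api": "step_arm", "payload": {"motion": [{"claw":0,"delta_pos":[0,0,-5],"turn":0},{"claw":0,"delta_pos":[0,0,-20],"turn":0},{"claw":0,"delta_pos":[0,0,-40],"turn":0},{"claw":0,"delta_pos":[0,0,-40],"turn":0},{"claw":0,"delta_pos":[0,0,-20],"turn":0},{"claw":0,"delta_pos":[0,0,0],"turn":0},{"claw":0,"delta_pos":[0,0,0],"turn":0}]}}

```text
clock: 16.75
eef_pos: [489.0, -149.6, 225.7]
tcp_rot: [3.139, 0.001, 1.52]
contact_force: [0.7, 0.6, -1.3]
opening: -0.003
grasp_force: 0.0
```

```bash
python3 - <<'E'
from rig import *
import cv2,numpy as np
D=grab_frame("side")["img"][:,:,::-1];W=grab_frame("wrist")["img"][:,:,::-1]
cv2.imwrite("pics/m7.png",np.hstack([D[150:450,150:470],W[:300,100:580]]))
s=sense();print(s["contact_force"],s["eef_pos"])
E
```

```text
[-0.51900588 -0.93996924  0.26668321] [ 487.5880705  -149.16993968  223.49266608]
```

View pics/m7.png

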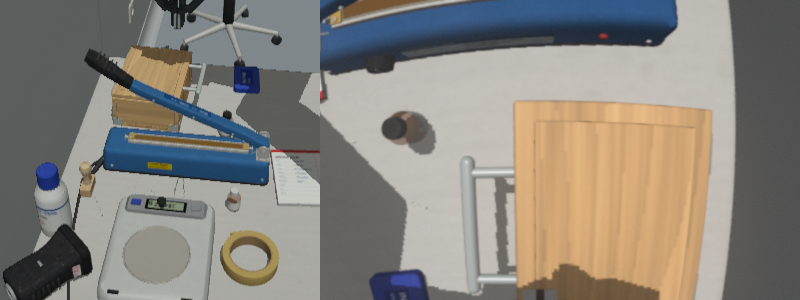

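The lid is shut (side crop around (160,75)). The vials, stamp and tape still stand where they were, and the robot is clear of the chest.

```bash
python3 -c "
from rig import *
print(sign_off())"
```

```text
the job is handed in; nothing more can be done
None
```

The stay was broken at the knee with a gentle push (about 5 N at most), with the lid still up. The lid was then lowered by its handle onto the rim and let go, nothing round the chest was disturbed, and the job was handed in at about 17 s.

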